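# Find the flat on a shaft in V-blocks, then clamp it

## Robot

A 6-joint arm with a two-finger parallel gripper is mounted at the origin on the work surface. World frame = base frame: x ahead of the robot, y to its left, z up, the work surface at z = 0. Lengths are in m, angles in degrees, forces in N, time in s.
With the tool pointing down it reaches from about 0.325 to 0.85 m from the base axis. Payload 15.5 kg.
Tool frame: the origin (TCP) lies midway between the tips of the shut fingers; the grasp point (between the pads) lies 19 mm behind it; y points along the fingers, x is the direction in which the jaws open and shut, and the axes are right-handed (so a half turn about y gives the same grasp; the last joint's range is limited). The gripper opens to 91 mm and grips with 3 to 60 N. Pads are 32 mm wide; open, the fingers measure 118 mm over their backs; the gripper's body (76 mm by 178 mm) begins 60 mm behind the grasp point.
Start: joints at [-72.508, 28.281, 77.091, -0, 74.628, -5.472], TCP at [0.244, -0.575, 0.214] pointing down, gripper open.
Joint ranges: [-166.48, 166.48], [-47.26, 123.95], [12.59, 153.08], [-70.14, 250.14], [6.76, 159.57], [-176.63, 176.63]. Speed limits (degrees/s): [108.29, 108.29, 147.25, 172.46, 172.46, 172.46].

## Interface

Orientations are given as a 3x3 rotation matrix whose columns are the frame's x, y, z axes.
In Python, from bench import ctrl gives the robot as it stands. The module is installed in compiled form; this text tells all that it offers. Calls block until the motion is done:
- ctrl.goto(position, orientation): joint-space move of the TCP to a pose.
- ctrl.move_l(position, vel=0.15, ori=None, contact_N=None): straight line of the TCP; ori=None keeps the orientation; vel is the mean speed in m/s. With contact_N (N) it stops when the force on the tool has changed by that much, and returns True; else False.
- ctrl.movej(angles): joint-space move.
- ctrl.command_gripper(opening): opening from 0.0 (shut) to 1.0 (fully open); the grip force is fixed at half the most; returns when the fingers have stopped.
- ctrl.sleep(seconds).
- ctrl.ik(position, orientation): joint angles nearest the present ones, or None.
- ctrl.read_camera(name): name is "side" or "top"; returns the picture (400x640x3 uint8, blue, green, red); there is no depth.
- ctrl.camera_params(name): a dict with "fx", "fy", "cx", "cy" (pixels), "pose" (4x4, takes a point from camera to world coordinates). Camera axes: x right, y up, looking along -z (the intrinsics and any distortion apply to the point x, -y, -z); pixel columns grow to the right and rows downward; lengths in m; the calibration is good to about 2 mm. A picture is of the moment at which its call begins. camera_params takes no time and is no camera call.
A pose or a line that the arm cannot do raises ctrl.MotionError and nothing moves.
- ctrl.sign_off(): hands the job in, once; it reports no verdict.
Readings, each from a call of its own:
- ctrl.current_t(): time.
- ctrl.current_q(): joint angles.
- ctrl.current_dq(): joint speeds.
- ctrl.current_effort(): joint torques, N m.
- ctrl.current_tool_pos(): TCP position.
- ctrl.current_eef_rot(): TCP orientation.
- ctrl.current_contact_force(): force on the tool from outside, world axes, zero at the start.
- ctrl.current_wrist_torque(): the same for the moment, N m.
- ctrl.current_grip_width(): opening from 0.0 (shut) to 1.0 (fully open).
Only numpy, scipy, OpenCV 4.12 (cv2) and the standard library are available. Lean on these libraries where they do the work, as an engineer would, in place of code of your own. Each camera call takes 0.05 s, during which the arm holds its last target.

## Task

The shaft lying in the two V-blocks has a flat milled on its thick middle part. Hold its free end and roll it in the grooves, without lifting it out, until the sprung brass finger drops flush onto the flat (flat facing straight up); then swing the clamp strap over by its side bar until it lies fully down on the shaft. Let go, and leave the bearing ring on the plate and the collet beside it where they are.

Things in the scene. Friction and masses are not known exactly. Their poses are not given: they have to be found in the camera images.
- fixture: Fixed clamping fixture. Origin: on the table under the middle of the shaft's thick part; x across the groove (roughly to the robot's left), y along it (roughly towards the robot), z up. Base plate 12 mm thick, x -75 to 75, y -80 to 210 mm. Two dark V-blocks 64 mm wide, 30 mm long, tops at 79 mm, centred at y -45 and +45 mm. Hinge posts for finger and strap: x 51 to 65, y -21 to 63, 95 mm tall.
- groove_mid (a point): Point on the groove's axis, 75 mm above the table, over the fixture's origin; axes as the fixture. The shaft's axis runs through it along the fixture's y.
- shaft: Loose steel shaft, about 0.6 kg. Origin on its axis at the middle of the thick part; z along the axis to the free end (fixture's -y side), y square out of the flat (straight up = flat up). Thick part: 40 mm diameter, 50 mm long, one flat 28.6 mm wide, 14 mm from the axis. Ends: plain round, 26 mm diameter, from z -64 to z 143 mm.
- free_end (a point): Point on the shaft's axis at z = 105 mm, the middle of the overhanging free end: 26 mm diameter, plain round, clear on all sides from z 85 to 143 mm, with nothing but the table 62 mm below it. Turns with the shaft; axes as the shaft.
- feeler (a joint): Angle (rad) of the sprung brass finger, a bar 14 mm wide hinged 58 mm beyond the shaft's axis (+x), lying across the thick part and pressing with about 4 N. About 0.1 or more on the round; drops as the flat comes under it to about 0, flush on the flat (0.03: flat about 6 degrees off). Leave it to its spring.
- feeler_tip (a point): The brass finger's free end, on the -x side of the shaft.
- strap (a joint): Angle (rad) of the steel clamp strap, 13 mm wide, over the V-block at y = +45 mm: 0 when fully down on the shaft, 1.4 to 1.7 when it stands open; from open the bar swings towards -x and down. Stiff hinge: stays where it is left, needs 2 to 3 N at the bar. It stops on the shaft.
- strap_hinge (a point): Point on the strap's hinge axis (parallel to the groove, on its +x side), in the strap's middle plane: x 58, y 45, z 91 mm in the fixture's frame. Fixed; axes as the fixture.
- strap_bar (a point): Grip point of the strap's side bar: round, 10 mm diameter, parallel to the groove, sticking out on the strap's +y side; this point lies 37 mm from the strap's middle plane, 100 mm from the hinge axis. Bar free to grip from 12 mm before to 15 mm beyond it. Strap down: x -42, y 82, z 93 mm in the fixture's frame.
- bearing: Bystander: a steel bearing ring, 48 mm across, 14 mm high, lying on the base plate's +y end. Origin at the centre of its underside.
- collet: Bystander: a steel collet, 50 mm across, 55 mm tall. Origin at the centre of its underside.
Things that resemble listed ones, but are neither listed nor needed, are in the scene too. Leave any black or turquoise look-alike of the shaft alone.

How it is judged (in metres and radians):
On the way:
1. the flat faces up with the brass finger down flush on it, while the strap is still open (angle between shaft's own y axis and vertical below 0.15 rad and value of joint feeler below 0.045 rad and value of joint strap above 1 rad), for 0.3 s.
At the end, for the whole second after the job is handed in: The shaft rests in both V-blocks (axis within 3 mm of its height, 0.04 rad of the groove) with its flat facing up within 0.15 rad, the brass finger is down on the flat (joint below 0.045), the strap is fully down on the shaft (joint below 0.05), and nothing moves (angle between shaft's own y axis and vertical below 0.15 rad and value of joint feeler below 0.045 rad and value of joint strap below 0.05 rad and z of shaft in the frame of fixture between 0.072 and 0.078 m and angle between the z axis of shaft and the y axis of fixture, either way round below 0.04 rad and linear speed of shaft below 0.02 m/s and angular speed of shaft below 0.1 rad/s); the robot touches nothing.
It fails at once if the shaft is lifted out of the V-grooves (z of shaft in the frame of fixture above 0.087 m).
It fails at once if the bearing ring or the collet is moved by over 30 mm (distance of any of bearing, collet from where it was at the start of the episode above 0.03 m).
It also fails if it takes over 67 s, if anything falls off the work surface, if the arm or the gripper's body presses on something with over 40 N, if the wrist force passes 120 N, or if a joint passes its speed limit or range.

## Working session

There is one attempt and no reset: what is moved stays moved. The work goes in short steps, each a Python script; the robot and the scene stay as the last script left them, time stands still between calls to the robot, and variables do not carry over. Pictures are saved under pics/ and viewed, and the job is handed in when it is done.

```bash
mkdir -p pics; ls; python3 - <<'E'
from bench import ctrl
import cv2,numpy as np
np.set_printoptions(precision=4,suppress=True)
for n in("side","top"):
    cv2.imwrite(f"pics/{n}0.png",ctrl.read_camera(n)); print(n,ctrl.camera_params(n))
print(ctrl.current_t(),ctrl.current_eef_rot(),ctrl.current_tool_pos())
E
```

```text
pics
side {'fx': 425.36834845116385, 'fy': 425.36834845116385, 'cx': 320.2738128149801, 'cy': 197.00049738599628, 'pose': array([[-0.8346,  0.3831, -0.3959, -0.038 ],
       [-0.5506, -0.6035,  0.5767,  0.6101],
       [-0.0179,  0.6993,  0.7146,  1.0037],
       [ 0.    ,  0.    ,  0.    ,  1.    ]])}
top {'fx': 401.52391495793614, 'fy': 401.52391495793614, 'cx': 318.3513680453408, 'cy': 207.856307767961, 'pose': array([[-0.0137,  0.9811, -0.1932,  0.2286],
       [-0.9999, -0.0143, -0.0014, -0.1161],
       [-0.0042,  0.1931,  0.9812,  1.4232],
       [ 0.    ,  0.    ,  0.    ,  1.    ]])}
0.1 [[ 0.3901 -0.0003  0.9208]
 [-0.9208  0.001   0.3901]
 [-0.001  -1.      0.0001]] [ 0.2438 -0.5752  0.2134]
```

View pics/side0.png

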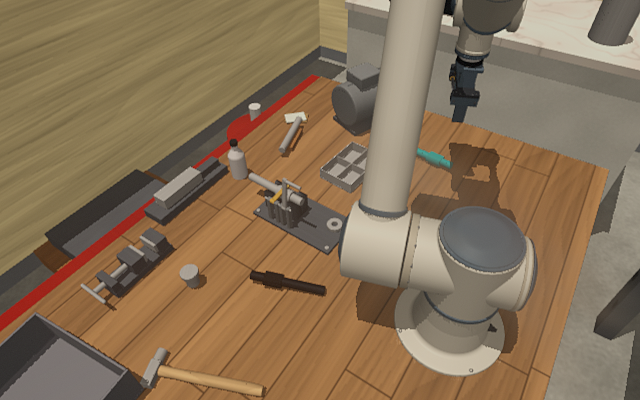

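View pics/top0.png

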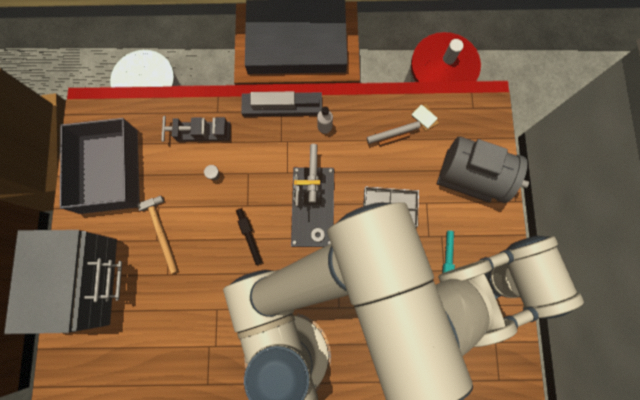

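Candidates for the shaft (top image): the steel one in the fixture at (313,175), the black look-alike at (249,237) and the turquoise one at (449,250). I choose the steel one in the V-blocks. I'll check it in a close crop.

```bash
python3 - <<'E'
import cv2
s=cv2.imread("pics/side0.png");t=cv2.imread("pics/top0.png")
cv2.imwrite("pics/sc.png",cv2.resize(s[160:260,235:365],None,fx=6,fy=6,interpolation=cv2.INTER_CUBIC))
cv2.imwrite("pics/tc.png",cv2.resize(t[130:255,270:350],None,fx=4.8,fy=4.8,interpolation=cv2.INTER_CUBIC))
E
```

```text
(no output)
```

View pics/sc.png

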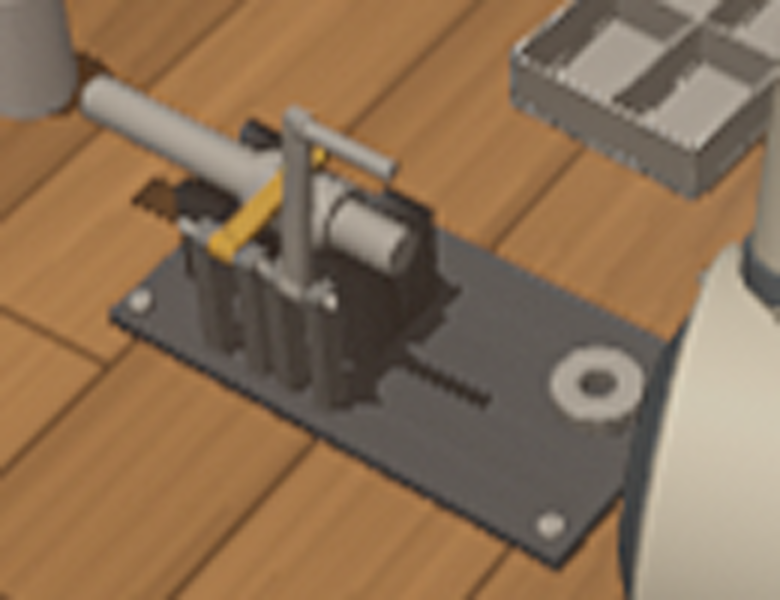

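View pics/tc.png

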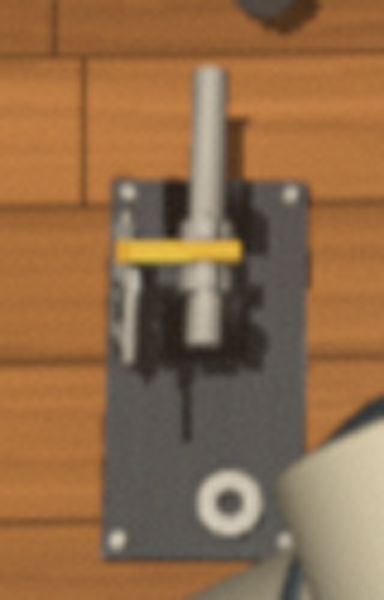

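The crops show the steel shaft in the dark V-blocks with the brass finger across it. The strap stands open with its bar towards the robot, and the ring is on the plate. Next I'll fit the fixture pose from these points.

```bash
cat > h.py <<'E'
import numpy as np,cv2
from scipy.optimize import least_squares
from bench import ctrl
np.set_printoptions(precision=4,suppress=True)
P={n:ctrl.camera_params(n) for n in("side","top")}
def proj(n,p):
    c=P[n];T=np.linalg.inv(c["pose"]);q=T[:3,:3]@p+T[:3,3]
    return np.array([c["cx"]+c["fx"]*q[0]/-q[2],c["cy"]+c["fy"]*-q[1]/-q[2]])
def Fm(v):
    # fixture axes: x ~ +world y, y ~ -world x
    a=v[2];x=np.array([-np.sin(a),np.cos(a),0]);y=np.array([-np.cos(a),-np.sin(a),0])
    return np.c_[x,y,[0,0,1]],np.array([v[0],v[1],0])
def f2w(v,p): R,t=Fm(v); return R@np.array(p)+t
def shot(n,name,box,s):
    im=ctrl.read_camera(n);a,b,c,d=box
    cv2.imwrite(f"pics/{name}.png",cv2.resize(im[c:d,a:b],None,fx=s,fy=s,interpolation=cv2.INTER_CUBIC))
E
python3 - <<'E'
from h import *
def tc(u,v): return [(u+.5)/4.8-.5+270,(v+.5)/4.8-.5+130]
def sc(u,v): return [(u+.5)/6-.5+235,(v+.5)/6-.5+160]
obs=[("top",tc(110,182),(75,-80,12)),("top",tc(306,182),(-75,-80,12)),("top",tc(103,558),(75,210,12)),
("top",tc(210,67),(0,-143,82)),("top",tc(205,348),(0,64,80)),
("side",sc(560,558),(75,210,12)),("side",sc(112,314),(75,-80,12)),("side",sc(400,252),(0,64,75)),("side",sc(315,156),None)]
obs=[o for o in obs if o[2]]
r=lambda v:np.concatenate([proj(n,f2w(v,np.array(p)/1000))-u for n,u,p in obs])
s=least_squares(r,[.5,-.1,0],loss="soft_l1")
print(s.x);print(r(s.x).reshape(-1,2))
np.save("fix.npy",s.x)
v=s.x
for n,p in {"mid":(0,0,75),"free":(0,-105,75),"hinge":(58,45,91),"bar1.5":(58-100*np.cos(1.5),82,93+100*np.sin(1.5)),"beartop":(0,175,26)}.items():
    w=f2w(v,np.array(p)/1000);print(n,w,proj("top",w),proj("side",w))
E
python3 - <<'E'
import cv2
s=cv2.imread("pics/side0.png");t=cv2.imread("pics/top0.png")
a=cv2.resize(s[175:215,260:310],None,fx=12,fy=12,interpolation=cv2.INTER_CUBIC)
b=cv2.resize(t[165:213,285:325],None,fx=12,fy=12,interpolation=cv2.INTER_CUBIC)
cv2.imwrite("pics/a.png",a);cv2.imwrite("pics/b.png",b)
E
```

```text
[ 0.5776 -0.095  -0.0227]
[[ 0.0361 -0.3195]
 [ 0.2405 -0.0156]
 [-0.268   0.6515]
 [-0.4185  0.731 ]
 [-0.0671 -0.0602]
 [-0.0017 -0.2814]
 [-1.1514 -0.7472]
 [ 0.4243 -0.1524]]
mid [ 0.5776 -0.095   0.075 ] [312.493  184.2588] [285.0173 193.1236]
free [ 0.6826 -0.0974  0.075 ] [312.8452 155.2708] [259.0809 180.1883]
hinge [ 0.5339 -0.036   0.091 ] [295.2057 195.7755] [284.4973 206.9192]
bar1.5 [ 0.4968 -0.0422  0.1927] [295.2528 200.0773] [293.8109 185.5216]
beartop [ 0.4026 -0.091   0.026 ] [312.1625 236.2908] [332.1925 227.5392]
```

View pics/a.png

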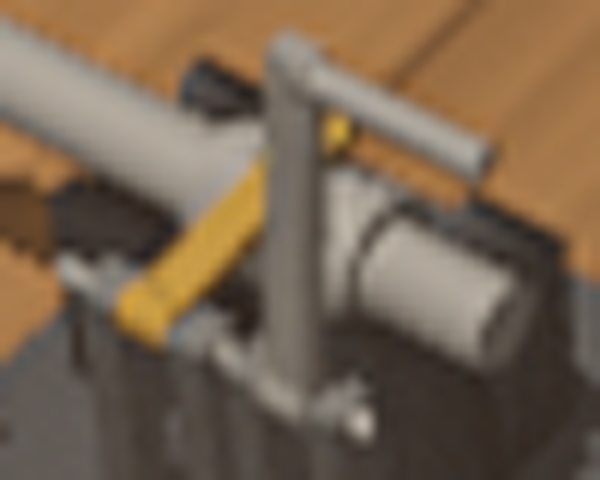

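View pics/b.png

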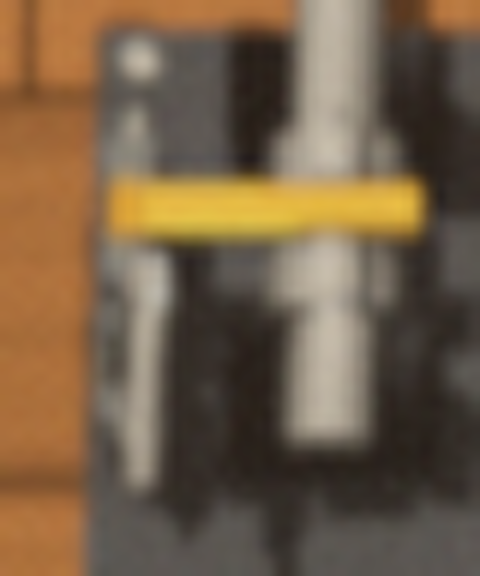

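The top crop shows a strip and an edge on the thick part's right (-x) side, and the side view (from +x) shows it round. So the flat probably faces -x or below. I'll grip tilted to -x and roll over the top, watching the brass finger. First I'll check reachability.

```bash
cat >> h.py <<'E'
V=np.load("fix.npy") if __import__("os").path.exists("fix.npy") else None
def pose(p,tdeg,sgn=-1,back=0.0):
    """p grasp point in fixture mm; tdeg tilt of gripper body toward +x; back = retreat m"""
    R,_=Fm(V);t=np.radians(tdeg)
    b=R@np.array([np.sin(t),0,np.cos(t)]); x=sgn*(R@np.array([np.cos(t),0,-np.sin(t)]))
    y=-b; z=np.cross(x,y)
    return f2w(V,np.array(p)/1000)+(0.019-back)*y, np.c_[x,y,z]
E
python3 - <<'E'
from h import *
for s in(-1,1):
  for t in range(-75,76,15):
    print(s,t,ctrl.ik(*pose((0,-105,75),t,s)),ctrl.ik(*pose((0,-105,75),t,s,.1)) is not None)
print(ctrl.ik(*pose((58,86,193),0,-1)),ctrl.ik(*pose((-42,86,93),0,-1)))
def ray(n,u,v,z):
    c=P[n];d=c["pose"][:3,:3]@np.array([(u-c["cx"])/c["fx"],-(v-c["cy"])/c["fy"],-1]);o=c["pose"][:3,3];return o+d*(z-o[2])/d[2]
print("bottle",ray("top",325,131,0),ray("side",239,178,0),"tray",ray("top",365,200,.03),ray("top",415,190,.03))
E
```

```text
-1 -75 [-36.1568  67.6645  58.5055  55.995  107.0311  43.8541] True
-1 -60 [-34.1349  60.4488  62.7452  47.1302  96.8459  45.0876] True
-1 -45 [-30.732   53.8675  66.8203  38.1006  86.4406  48.6277] True
-1 -30 [-25.9599  48.3978  70.4813  27.8764  76.3733  54.9688] True
-1 -15 [-19.9569  44.5333  73.5005  15.3796  67.6105  64.7529] True
-1 0 [-13.0797  42.7067  75.6827  -0.      61.6107  78.2216] True
-1 15 [ -5.9198  43.1722  76.8799 -17.3519  59.8833  94.1296] True
-1 30 [  0.8171  45.9115  77.0079 -34.1352  62.9264 109.5936] True
-1 45 [  6.5095  50.6321  76.0576 -48.2878  69.7922 122.1615] True
-1 60 [ 10.7495  56.862   74.0963 -59.6394  78.9765 131.1988] True
-1 75 [ 13.3381  64.0663  71.2582 -69.1701  89.2891 137.1314] True
1 -75 [ -36.1568   67.6645   58.5055   55.995   107.0311 -136.1459] True
1 -60 [ -34.1349   60.4488   62.7452   47.1302   96.8459 -134.9124] True
1 -45 [ -30.732    53.8675   66.8203   38.1006   86.4406 -131.3723] True
1 -30 [ -25.9599   48.3978   70.4813   27.8764   76.3733 -125.0312] True
1 -15 [ -19.9569   44.5333   73.5005   15.3796   67.6105 -115.2471] True
1 0 [ -13.0797   42.7067   75.6827   -0.       61.6107 -101.7784] True
1 15 [ -5.9198  43.1722  76.8799 -17.3519  59.8833 -85.8704] True
1 30 [  0.8171  45.9115  77.0079 -34.1352  62.9264 -70.4064] True
1 45 [  6.5095  50.6321  76.0576 -48.2878  69.7922 -57.8385] True
1 60 [ 10.7495  56.862   74.0963 -59.6394  78.9765 -48.8012] True
1 75 [ 13.3381  64.0663  71.2582 -69.1701  89.2891 -42.8686] True
[-10.9968  20.645   98.1367  -0.      61.2183  80.3045] [-22.1145  30.1966 102.0605  -0.      47.7429  69.1868]
bottle [ 0.8024 -0.143   0.    ] [ 0.8069 -0.1257  0.    ] tray [ 0.5289 -0.28    0.03  ] [ 0.5627 -0.4594  0.03  ]
```

```bash
python3 - <<'E'
from h import *
ctrl.goto(*pose((0,-105,75),-60,-1,.13))
t0=ctrl.current_t();print(t0)
r=ctrl.move_l(pose((0,-105,75),-60)[0],vel=.1,contact_N=8);print(r,ctrl.current_t(),ctrl.current_contact_force())
shot("side","s1",(210,340,150,250),6); shot("top","t1",(260,380,120,230),5)
E
```

```text
2.175
False 3.625 [ 0.3203 -0.6997  0.0554]
```

View pics/s1.png

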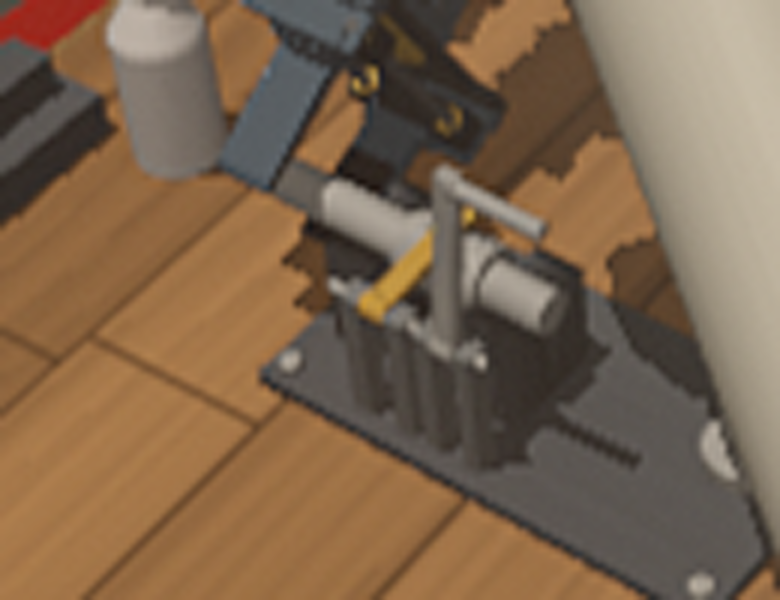

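View pics/t1.png

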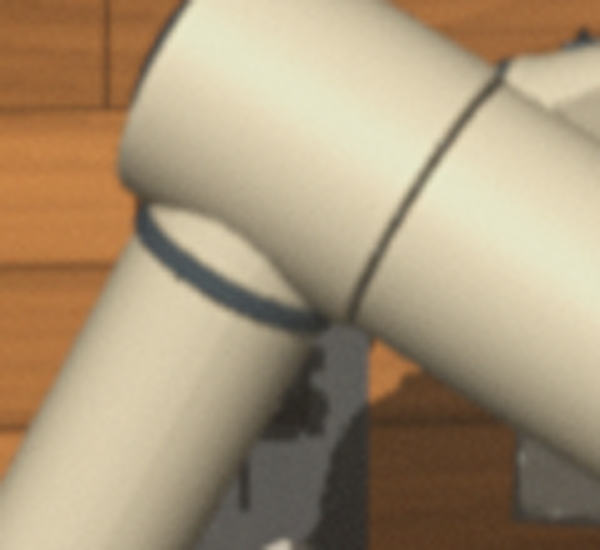

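Side view: the jaws straddle the free end at crop (295,190). The brass tip shows at (472,215) and isn't covered. Now I'll close and check the force.

```bash
cat >> h.py <<'E'
def yel(name=None):
    im=ctrl.read_camera("side").astype(float)
    if name: cv2.imwrite(f"pics/{name}.png",cv2.resize(im[150:250,210:340],None,fx=6,fy=6,interpolation=cv2.INTER_CUBIC))
    b=im[178:206,266:294]; w=np.clip(np.minimum(b[...,1],b[...,2])-b[...,0]-45,0,80)*(b[...,2]>120)
    w[:, :]=w; yy,xx=np.mgrid[178:206,266:294]
    # wood excluded by ratio G/R
    w=w*((b[...,1]/(b[...,2]+1))>0.72)
    tip=w*(xx>=286); hin=w*(xx<283)
    f=lambda m:(round((m*xx).sum()/max(m.sum(),1),2),round((m*yy).sum()/max(m.sum(),1),2),int(m.sum()))
    return f(tip),f(hin)
E
python3 - <<'E'
from h import *
print(yel())
ctrl.command_gripper(0.0);print(ctrl.current_t(),ctrl.current_grip_width()*91,ctrl.current_contact_force(),ctrl.current_wrist_torque())
print(yel("s2"))
E
```

```text
((np.float64(287.7), np.float64(185.46), 114), (np.float64(275.76), np.float64(196.15), 2013))
4.7917 25.56798997030359 [0.3523 2.2072 2.5038] [ 0.0631  0.1127 -0.0671]
((np.float64(287.71), np.float64(185.46), 112), (np.float64(275.78), np.float64(196.16), 2007))[ WARN:0@4.004] global loadsave.cpp:1063 imwrite_ Unsupported depth image for selected encoder is fallbacked to CV_8U.
```

View pics/s2.png

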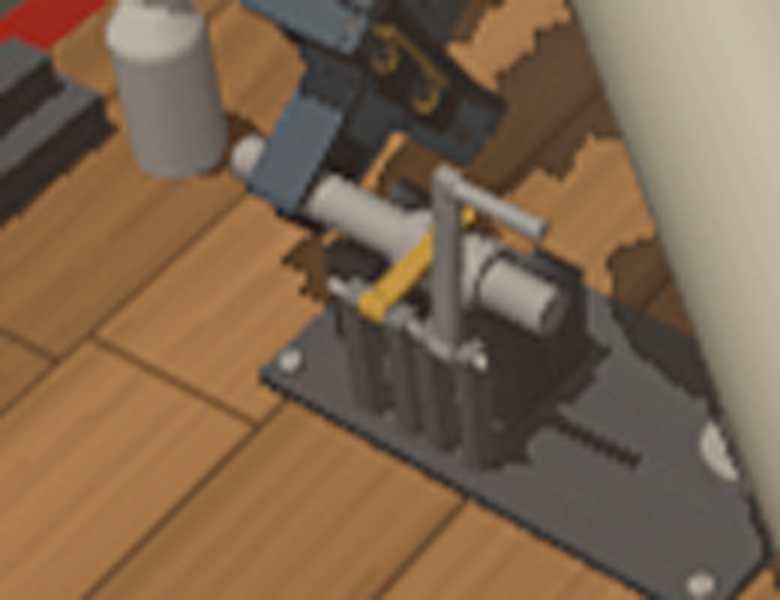

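Gripped: width 25.6 mm, force about 3 N, so it's well centred. Now I'll roll in steps, tracking the brass and the forces.

```bash
python3 - <<'E' 2>/dev/null
from h import *
for t in range(-50,41,10):
    p,R=pose((0,-105,75),t)
    ctrl.move_l(p,vel=.02,ori=R)
    f=ctrl.current_contact_force(); y=yel("r%d"%t)
    print(t,round(ctrl.current_t(),2),f,[float(a) for q in y for a in q],flush=True)
    if np.linalg.norm(f)>45: print("stop");break
E
```

```text
-50 5.22 [ 5.2657 -0.2678 -2.6931] [287.7, 185.47, 115.0, 275.75, 196.15, 2003.0]
-40 5.59 [6.7311 1.2942 9.1193] [287.69, 185.5, 115.0, 275.81, 196.07, 2017.0]
-30 5.97 [ 6.2858  3.5636 11.731 ] [287.69, 185.46, 102.0, 275.86, 195.95, 2055.0]
-20 6.34 [ 7.3627  4.4786 12.1792] [287.71, 185.38, 69.0, 275.87, 195.85, 2103.0]
-10 6.72 [ 6.9872  5.219  12.3404] [287.59, 185.07, 41.0, 275.93, 195.72, 2162.0]
0 7.09 [ 5.8193  7.5389 12.9249] [287.53, 185.08, 38.0, 275.34, 196.31, 1965.0]
10 7.47 [ 4.886   7.2224 12.2034] [287.5, 184.81, 32.0, 277.28, 194.14, 1677.0]
20 7.84 [ 4.7974  7.6619 11.2561] [0.0, 0.0, 0.0, 275.9, 195.61, 2235.0]
30 8.22 [ 3.5214  8.0944 11.1811] [0.0, 0.0, 0.0, 271.41, 200.95, 274.0]
40 8.59 [ 2.6815 10.2566 11.5096] [0.0, 0.0, 0.0, 0.0, 0.0, 0.0]
```

```bash
python3 - <<'E'
import cv2,numpy as np
r=[cv2.imread(f"pics/r{t}.png")[90:420,240:600] for t in(-50,-20,0,10,20,40)]
r=[cv2.resize(x,None,fx=.73,fy=.73) for x in r]
cv2.imwrite("pics/rm.png",np.vstack([np.hstack(r[:3]),np.hstack(r[3:])]))
E
```

```text
(no output)
```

View pics/rm.png

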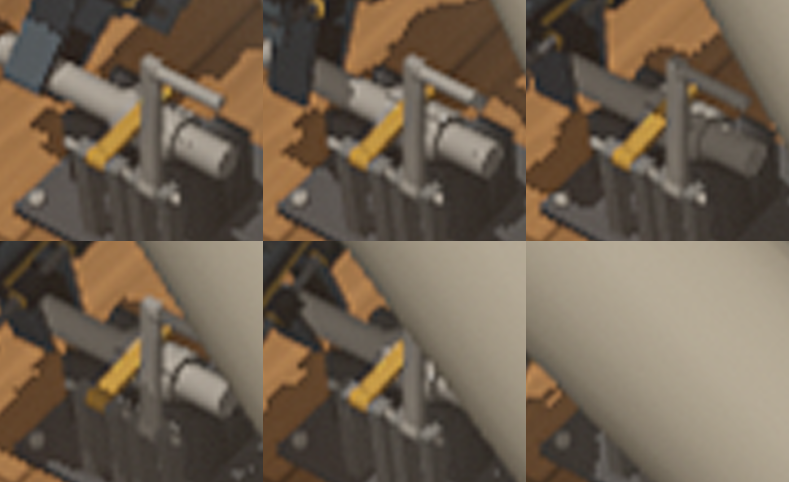

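The brass tip looks unchanged up to about +10. At larger tilts the forearm hides it. I'll look from the top camera here.

```bash
python3 - <<'E'
from h import *
shot("top","t2",(250,380,130,230),6)
E
```

```text
(no output)
```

View pics/t2.png

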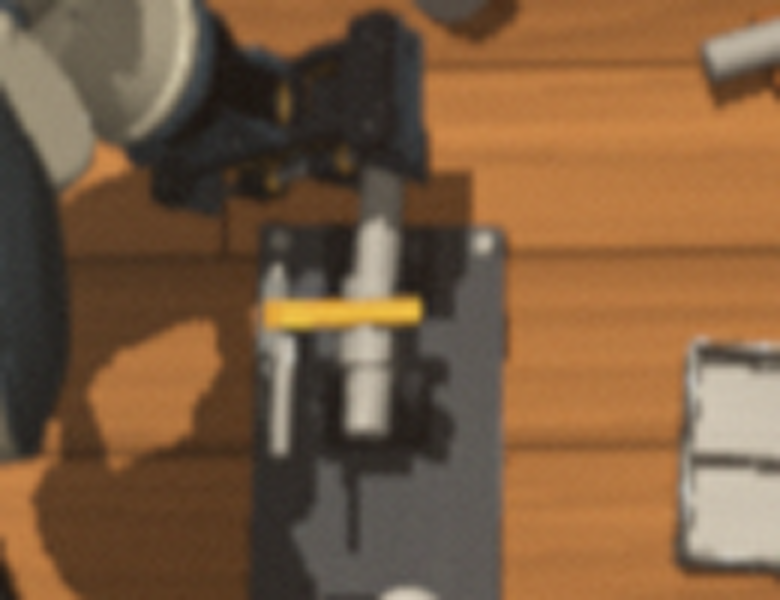

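The top view now shows a bright band about 8 px (29 mm) wide on the thick part at crop (342–390, 345), which may be the flat. I'll release, back off and look at the finger unobstructed.

```bash
python3 - <<'E' 2>/dev/null
from h import *
ctrl.command_gripper(1.0)
p,R=pose((0,-105,75),40,-1,.1);ctrl.move_l(p,vel=.2)
ctrl.goto(*pose((0,-105,75),-20,-1,.12))
ctrl.goto(*pose((0,-105,75),-60,-1,.09))
print(ctrl.current_t(),yel("s3"),ctrl.current_contact_force())
im=cv2.imread("pics/s3.png");a=cv2.imread("pics/s2.png")
cv2.imwrite("pics/cmp.png",np.hstack([cv2.resize(x[150:380,300:580],None,fx=1.4,fy=1.4) for x in(a,im)]))
E
```

```text
11.9917 ((np.float64(287.7), np.float64(185.45), 111), (np.float64(275.76), np.float64(196.08), 2039)) [ 0.3105 -0.4268  0.146 ]
```

View pics/cmp.png

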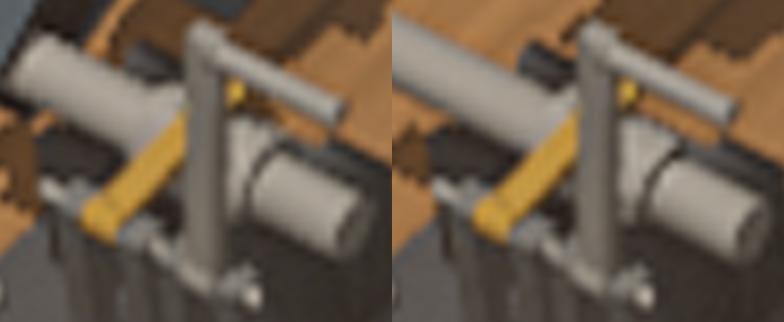

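```bash
python3 - <<'E'
import cv2,numpy as np
a=cv2.imread("pics/top0.png")[176:206,298:328]
b=cv2.imread("pics/t2.png"); 
b=cv2.resize(b,(130,100),interpolation=cv2.INTER_AREA)[46:76,48:78]
s0=cv2.imread("pics/side0.png")[180:208,270:310]
s3=cv2.resize(cv2.imread("pics/s3.png"),(130,100),interpolation=cv2.INTER_AREA)[30:58,60:100]
f=lambda x,w,h:cv2.resize(np.clip((x.astype(float)-30)*1.3,0,255).astype('uint8'),(w,h),interpolation=cv2.INTER_LANCZOS4)
cv2.imwrite("pics/en.png",np.vstack([np.hstack([f(a,390,300),f(b,390,300)]),np.hstack([f(s0,390,273),f(s3,390,273)])]))
E
```

```text
(no output)
```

View pics/en.png

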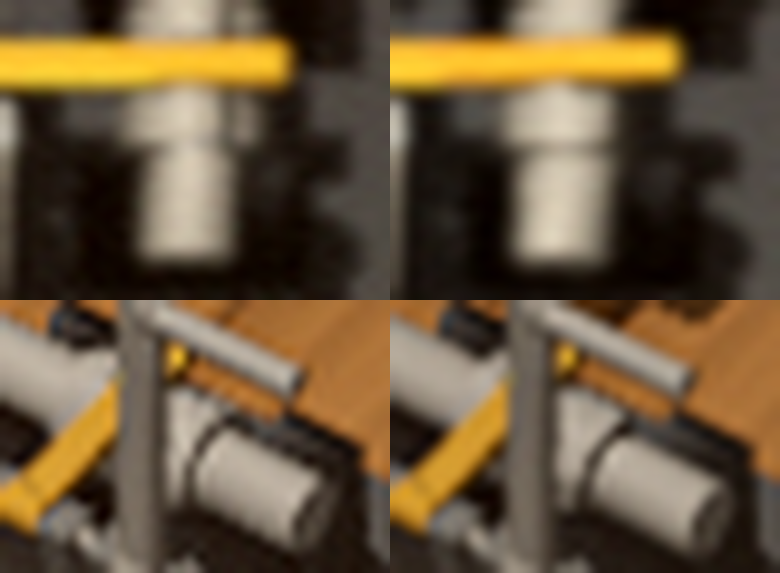

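The finger is still on the round. In the new top view the thick part's right (-x) side ends at about 14.5 mm from the axis, against 20 mm before. So the flat now faces about -x and needs roughly another 90° in the same direction. I'll roll it 60° first, then regrip at -60, where the view is clear.

```bash
python3 - <<'E' 2>/dev/null
from h import *
def grip(t):
    ctrl.move_l(pose((0,-105,75),t)[0],vel=.1,contact_N=8); ctrl.command_gripper(0.)
    print("grip",ctrl.current_t(),ctrl.current_grip_width()*91,ctrl.current_contact_force(),flush=True)
def roll(a,b,st):
    for t in range(a,b,st):
        p,R=pose((0,-105,75),t); ctrl.move_l(p,vel=.02,ori=R)
        f=ctrl.current_contact_force(); y=yel("q%d_%d"%(a,t))
        print(t,round(ctrl.current_t(),2),f,[float(z) for q in y for z in q],flush=True)
        if np.linalg.norm(f)>45: raise SystemExit
grip(-60); roll(-50,1,10)
ctrl.command_gripper(1.)
ctrl.move_l(pose((0,-105,75),0,-1,.09)[0],vel=.2)
ctrl.goto(*pose((0,-105,75),-60,-1,.09))
print(yel("s4")); 
E
```

```text
grip 14.1083 25.041437929528552 [-0.2547  1.2335  3.0832]
-50 14.48 [ 5.9994 -0.1794 -2.1313] [287.72, 185.44, 113.0, 275.78, 196.12, 2004.0]
-40 14.86 [7.4791 0.8823 8.1809] [287.7, 185.48, 115.0, 275.82, 196.08, 2024.0]
-30 15.23 [ 6.0559  3.5415 12.6183] [287.68, 185.44, 102.0, 275.87, 195.93, 2072.0]
-20 15.61 [ 8.2318  4.4532 11.7643] [287.68, 185.4, 75.0, 275.89, 195.9, 2085.0]
-10 15.98 [ 8.287   5.5534 13.9532] [287.68, 185.34, 62.0, 275.88, 195.84, 2162.0]
0 16.36 [ 7.2834  8.6129 14.5843] [287.64, 185.41, 80.0, 275.35, 196.6, 1941.0]
((np.float64(287.72), np.float64(185.47), 98), (np.float64(275.78), np.float64(196.31), 2044))
```

View pics/s4.png

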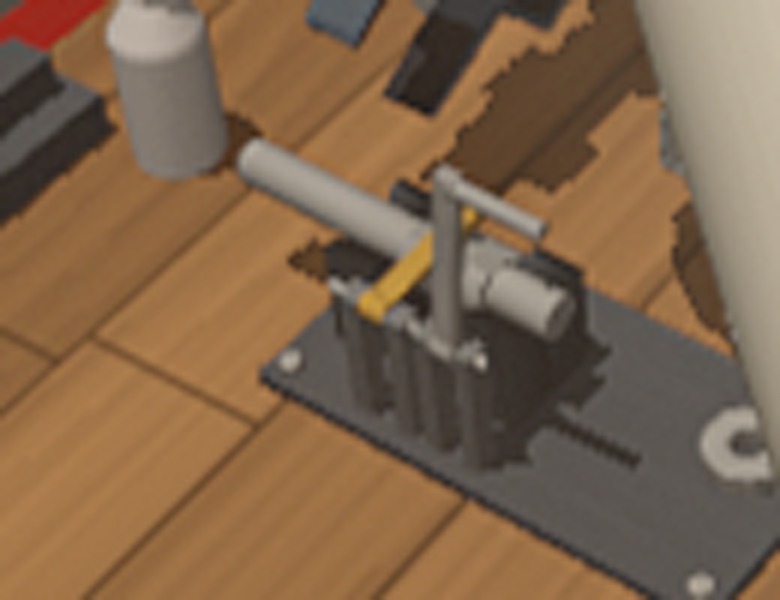

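The thick part now looks flat-topped near (490,260), so the prediction holds. I'll regrip and roll in 5° steps.

```bash
python3 - <<'E' 2>/dev/null
from h import *
ctrl.move_l(pose((0,-105,75),-60)[0],vel=.1,contact_N=8); ctrl.command_gripper(0.)
print("grip",ctrl.current_t(),ctrl.current_contact_force(),flush=True)
for t in range(-55,-14,5):
    p,R=pose((0,-105,75),t); ctrl.move_l(p,vel=.02,ori=R)
    f=ctrl.current_contact_force(); y=yel("u%d"%t)
    print(t,round(ctrl.current_t(),2),f,[float(z) for q in y for z in q],flush=True)
    if np.linalg.norm(f)>45: raise SystemExit
r=[cv2.resize(cv2.imread(f"pics/u{t}.png")[150:380,300:580],None,fx=.9,fy=.9) for t in(-55,-45,-35,-30,-25,-15)]
cv2.imwrite("pics/um.png",np.vstack([np.hstack(r[:3]),np.hstack(r[3:])]))
E
```

```text
grip 20.9667 [1.4772 1.2123 1.7709]
-55 21.27 [ 6.0509 -1.0341 -2.1056] [287.72, 185.7, 119.0, 275.87, 196.29, 2071.0]
-50 21.57 [ 6.9895 -2.6882  4.7599] [288.03, 185.88, 204.0, 275.87, 196.33, 2074.0]
-45 21.87 [ 7.0823 -0.1257  7.4466] [288.01, 185.87, 190.0, 275.88, 196.37, 2091.0]
-40 22.17 [ 7.6867 -0.1356  9.6184] [288.01, 185.92, 184.0, 275.76, 196.48, 2061.0]
-35 22.47 [ 8.3806  0.3241 10.3925] [288.18, 185.92, 213.0, 275.68, 196.6, 2009.0]
-30 22.77 [ 7.493   0.8078 10.5169] [288.01, 185.9, 184.0, 275.76, 196.49, 2055.0]
-25 23.07 [ 7.6857  1.5406 11.1316] [288.02, 185.87, 189.0, 275.83, 196.37, 2088.0]
-20 23.37 [ 8.6367  1.6882 11.3625] [288.03, 185.88, 204.0, 275.86, 196.32, 2104.0]
-15 23.67 [ 9.2403  3.4863 12.357 ] [287.71, 185.55, 105.0, 275.86, 196.32, 2098.0]
```

View pics/um.png

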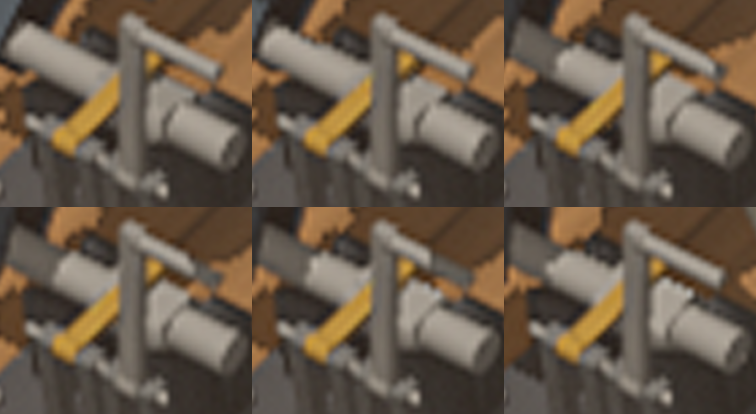

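The brass centroid row peaks symmetrically at tilt -35: 196.60, with 196.48/.49 at ±5° and 196.37 at ±10°. Flat-up is therefore at -35, so I'll roll back there and check.

```bash
python3 - <<'E' 2>/dev/null
from h import *
for t in (-25,-30,-33,-35,-37,-35):
    p,R=pose((0,-105,75),t); ctrl.move_l(p,vel=.02,ori=R); ctrl.sleep(.1)
    y=yel("w%d"%t)
    print(t,round(ctrl.current_t(),2),ctrl.current_contact_force(),[float(z) for q in y for z in q],flush=True)
ctrl.sleep(.4)
print(ctrl.current_t(),yel("w1"))
E
```

```text
-25 24.14 [12.5726  4.1665 11.5032] [288.03, 185.89, 196.0, 275.84, 196.42, 2078.0]
-30 24.54 [12.328   5.8582 11.2772] [288.04, 185.9, 195.0, 275.88, 196.38, 2093.0]
-33 24.94 [12.0613  5.231  12.2759] [287.99, 185.9, 190.0, 275.85, 196.41, 2070.0]
-35 25.34 [12.3137  5.643  12.6723] [288.04, 185.89, 219.0, 275.89, 196.32, 2083.0]
-37 25.74 [12.7028  5.0601 12.6501] [288.01, 185.88, 203.0, 275.88, 196.3, 2088.0]
-35 26.14 [12.0912  6.4117 12.7365] [288.02, 185.88, 197.0, 275.84, 196.4, 2098.0]
26.5417 ((np.float64(288.02), np.float64(185.88), 194), (np.float64(275.84), np.float64(196.38), 2092))
```

Rolling back shows some slip in the grip, so the peak has moved. I'll sweep forward again.

```bash
python3 - <<'E' 2>/dev/null
from h import *
for t in (-32,-29,-26,-23,-20,-17):
    p,R=pose((0,-105,75),t); ctrl.move_l(p,vel=.02,ori=R); ctrl.sleep(.1)
    y=yel("x%d"%t)
    print(t,round(ctrl.current_t(),2),ctrl.current_contact_force(),[float(z) for q in y for z in q],flush=True)
r=[cv2.resize(cv2.imread(f"pics/{t}.png")[150:380,300:580],None,fx=.9,fy=.9) for t in("u-35","w-35","x-29","x-26","x-23","x-17")]
cv2.imwrite("pics/xm.png",np.vstack([np.hstack(r[:3]),np.hstack(r[3:])]))
E
```

```text
-32 26.99 [10.9944  5.6507 13.4298] [287.99, 185.93, 193.0, 275.84, 196.41, 2092.0]
-29 27.39 [10.3037  6.3738 13.5467] [288.02, 185.91, 190.0, 275.73, 196.51, 2052.0]
-26 27.79 [10.3363  5.78   15.0089] [288.04, 185.88, 197.0, 275.86, 196.35, 2107.0]
-23 28.19 [10.7019  4.5496 13.5259] [288.02, 185.87, 196.0, 275.85, 196.42, 2079.0]
-20 28.59 [10.3666  6.5009 14.5222] [288.03, 185.91, 211.0, 275.87, 196.34, 2097.0]
-17 28.99 [ 9.9171  5.6368 15.7415] [288.01, 185.87, 204.0, 275.86, 196.32, 2111.0]
```

View pics/xm.png

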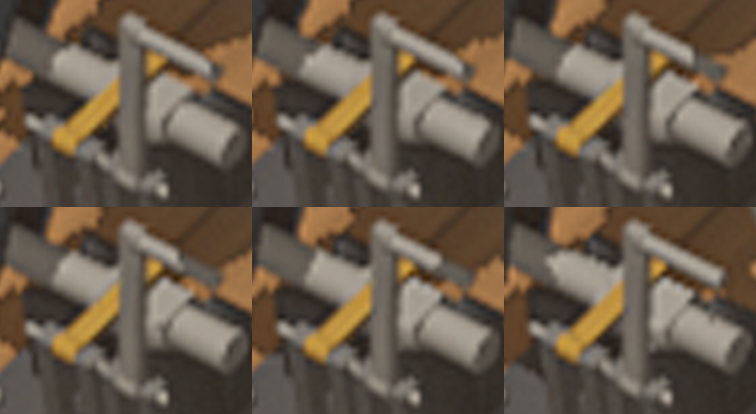

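I need a better finger-angle estimate. I'll use per-column brass centroids on the saved pictures.

```bash
cat > fe.py <<'E'
import cv2,numpy as np
def meas(im):  # im: raw crop 150:250,210:340
    b=im.astype(float); h=cv2.cvtColor(im,cv2.COLOR_BGR2HSV)
    w=((h[...,0]>=16)&(h[...,0]<=32)&(h[...,1]>120)&(h[...,2]>70)).astype(float)
    yy,xx=np.mgrid[150:250,210:340]
    w*= (yy>=180)&(yy<=207)&(xx>=268)&(xx<=294)
    us=np.arange(273,281); c=[(w*yy)[:,u-210].sum()/max(w[:,u-210].sum(),1) for u in us]
    k=np.polyfit(us-277,c,1)
    # tip: v centroid in cols 286..289
    c2=[(w*yy)[:,u-210].sum()/max(w[:,u-210].sum(),1) for u in range(286,291)]
    return np.round(k,3),np.round(c2,2),w
def load(n): return cv2.resize(cv2.imread(f"pics/{n}.png"),(130,100),interpolation=cv2.INTER_AREA)
E
python3 - <<'E'
from fe import *
for n in["s2","r-50","r-20","r-10","s3","q-50_-30","q-50_-10","s4"]+["u%d"%t for t in range(-55,-14,5)]+["w-25","w-30","w-33","w-37","w-35","w1"]+["x%d"%t for t in(-32,-29,-26,-23,-20,-17)]:
    k,c,_=meas(load(n));print(n,k,c)
E
python3 - <<'E'
from fe import *
a=[cv2.resize(load(n)[28:60,55:85],(390,416),interpolation=cv2.INTER_NEAREST) for n in("s2","u-35")]
cv2.imwrite("pics/nn.png",np.hstack(a))
E
```

```text
s2 [ -0.887 195.494] [  0. 186. 186. 186.   0.]
r-50 [ -0.857 195.571] [  0. 186. 186. 186.   0.]
r-20 [ -0.905 195.423] [  0. 186. 186. 186.   0.]
r-10 [ -1.006 195.06 ] [  0. 186. 186. 186.   0.]
s3 [ -0.881 195.435] [  0. 186. 186. 186.   0.]
q-50_-30 [ -0.94 195.53] [  0. 186. 186. 186.   0.]
q-50_-10 [ -0.976 195.262] [  0. 186. 186. 186.   0.]
s4 [ -0.881 195.435] [  0.  186.5 186.5 186.    0. ]
u-55 [ -0.863 195.506] [  0.  186.5 186.5 186.  186. ]
u-50 [ -0.815 195.655] [  0.  186.5 186.5 186.    0. ]
u-45 [ -0.815 195.655] [  0.  186.5 186.5 186.5 186.5]
u-40 [ -0.774 195.738] [  0.  187.  186.5 186.  186.5]
u-35 [ -0.696 195.964] [  0.  187.  186.5 186.  186.5]
u-30 [ -0.774 195.738] [  0.  187.  186.5 186.  186.5]
u-25 [ -0.815 195.655] [  0.  187.  186.5 186.  186.5]
u-20 [ -0.815 195.655] [  0.  186.5 186.  186.  186. ]
u-15 [ -0.863 195.506] [  0.  186.5 186.  186.  186. ]
w-25 [ -0.815 195.655] [  0.  186.5 186.  186.  186.5]
w-30 [ -0.815 195.655] [  0.  187.  186.5 186.  186.5]
w-33 [ -0.815 195.655] [  0.  186.5 186.5 186.  186.5]
w-37 [ -0.815 195.655] [  0.  186.5 186.5 186.  186. ]
w-35 [ -0.815 195.655] [  0.  186.5 186.5 186.  186. ]
w1 [ -0.815 195.655] [  0.  186.5 186.5 186.  186. ]
x-32 [ -0.815 195.655] [  0.  187.  186.5 186.  186.5]
x-29 [ -0.774 195.738] [  0.  187.  186.5 186.  186.5]
x-26 [ -0.815 195.655] [  0.  187.  186.5 186.  186.5]
x-23 [ -0.786 195.732] [  0.  186.5 186.  186.  186.5]
x-20 [ -0.857 195.696] [  0.  186.5 186.  186.  186.5]
x-17 [ -0.899 195.613] [  0.  186.5 186.  186.  186. ]
```

View pics/nn.png

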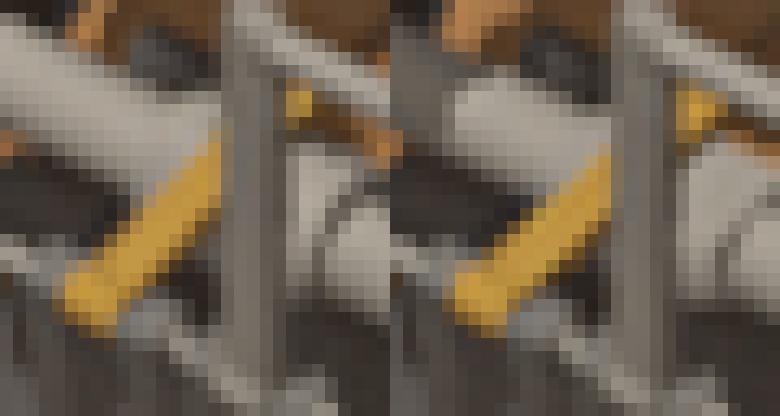

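The tool's force (about +13 N z) grew with the roll, so the grip pushes the free end down and may tip the shaft, which blurs the finger reading. I'll open here to relieve it and see where the shaft settles.

```bash
python3 - <<'E' 2>/dev/null
from h import *
from fe import meas
ctrl.command_gripper(.6); ctrl.sleep(.3)
im=ctrl.read_camera("side");cv2.imwrite("pics/y0f.png",im)
print(ctrl.current_t(),ctrl.current_contact_force(),meas(im[150:250,210:340])[:2])
shot("top","y0t",(285,345,150,220),8)
cv2.imwrite("pics/y0.png",cv2.resize(im[175:215,255:315],None,fx=12,fy=12,interpolation=cv2.INTER_CUBIC))
E
```

```text
29.9667 [0.369  0.1062 0.2336] (array([ -0.917, 195.542]), array([  0. , 186.5, 186.5, 186. , 186.5]))
```

View pics/y0.png

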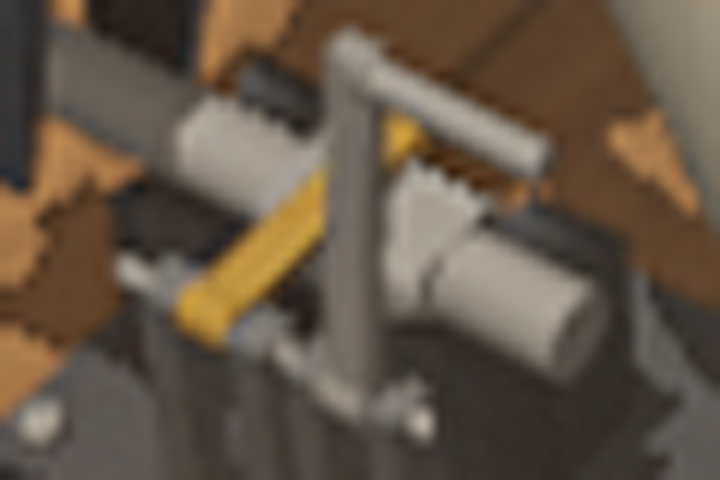

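View pics/y0t.png

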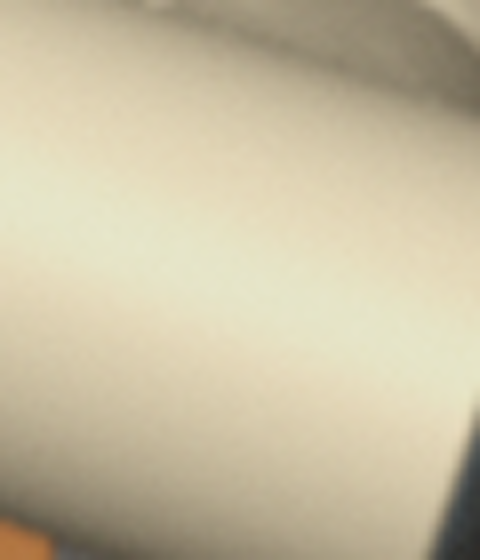

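```bash
python3 - <<'E' 2>/dev/null
from h import *
for th in(0,.03,.06,.1,.12):
    q=[proj("side",f2w(V,np.array([58-r*np.cos(th),0,91+r*np.sin(th)])/1000)) for r in(0,40,100)]
    print(th,q,"slope",(q[1]-q[0])[1]/(q[1]-q[0])[0])
E
```

```text
0 [array([272.6251, 200.7945]), array([280.9587, 192.899 ]), array([292.9243, 181.5624])] slope -0.9474348307261586
0.03 [array([272.6251, 200.7945]), array([280.9219, 192.6234]), array([292.8539, 180.8719])] slope -0.9848606488993962
0.06 [array([272.6251, 200.7945]), array([280.8776, 192.3547]), array([292.7659, 180.1964])] slope -1.022705874394798
0.1 [array([272.6251, 200.7945]), array([280.8071, 192.0075]), array([292.621 , 179.3199])] slope -1.073951298383684
0.12 [array([272.6251, 200.7945]), array([280.7669, 191.8388]), array([292.5366, 178.8925])] slope -1.0999642651250083
```

```bash
python3 - <<'E'
from fe import *
Y=cv2.imread("pics/y0f.png")[150:250,210:340]
L=[load("s2"),load("s4"),load("u-35"),load("w-35"),load("x-29"),Y]
a=[cv2.resize(x[28:56,58:92],(260,214),interpolation=cv2.INTER_NEAREST) for x in L]
cv2.imwrite("pics/nn2.png",np.vstack([np.hstack(a[:3]),np.hstack(a[3:])]))
E
```

```text
(no output)
```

View pics/nn2.png

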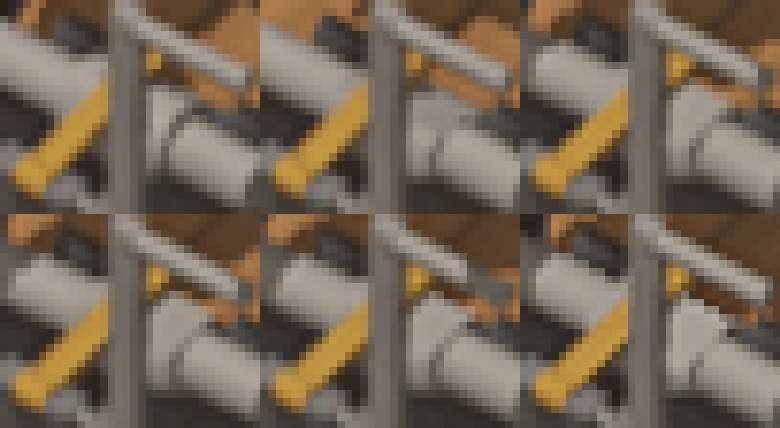

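```bash
python3 - <<'E' 2>/dev/null
from h import *
from fe import load
Y=cv2.imread("pics/y0f.png")[150:250,210:340]
def crop(x): return cv2.resize(x[33:55,72:92],(400,440),interpolation=cv2.INTER_CUBIC)
def P2(p):
    u=proj("side",f2w(V,np.array(p)/1000)); return ((u-[282,183]+.5)*20).astype(int)
def draw(img,phi,ys=27):
    A=[];a=np.radians(phi);h=np.radians(45.6)
    for s in np.linspace(a+h,a+2*np.pi-h,40): A.append(P2((20*np.sin(s),ys,75+20*np.cos(s))))
    cv2.polylines(img,[np.array(A)],True,(0,255,0),1)
    for s in(a+h,a-h): cv2.line(img,tuple(map(int,P2((20*np.sin(s),ys,75+20*np.cos(s))))),tuple(map(int,P2((20*np.sin(s),ys-50,75+20*np.cos(s))))),(0,0,255),1)
    return img
out=[]
out.append(np.hstack([crop(Y),draw(crop(Y),15)]))
cv2.imwrite("pics/ov1.png",out[0])
cv2.imwrite("pics/ov2.png",np.hstack([crop(load("u-35")),draw(crop(load("u-35")),0)]))
E
```

```text
(no output)
```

View pics/ov1.png

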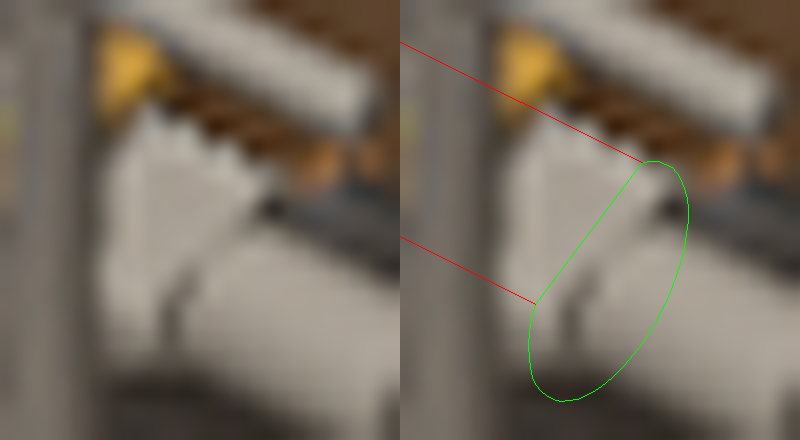

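View pics/ov2.png

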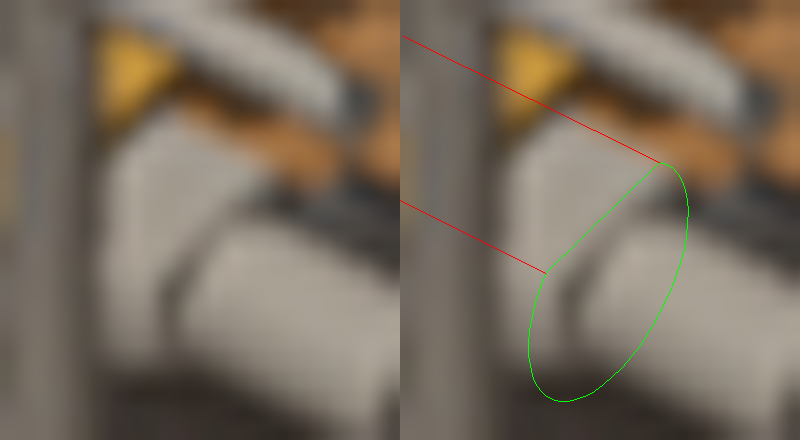

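```bash
python3 - <<'E' 2>/dev/null
from h import *
from fe import load
Y=cv2.imread("pics/y0f.png")[150:250,210:340]
def crop(x): return cv2.resize(x[35:53,74:90],(256,288),interpolation=cv2.INTER_CUBIC)
def P2(p):
    u=proj("side",f2w(V,np.array(p)/1000)); return ((u-[284,185]+.5)*16).astype(int)
def draw(img,phi,ys=21):
    img=img.copy();A=[];a=np.radians(phi);h=np.radians(45.6)
    for s in np.linspace(a+h,a+2*np.pi-h,40): A.append(P2((20*np.sin(s),ys,75+20*np.cos(s))))
    cv2.polylines(img,[np.array(A)],True,(0,255,0),1)
    for s in(a+h,a-h): cv2.line(img,tuple(map(int,P2((20*np.sin(s),ys,75+20*np.cos(s))))),tuple(map(int,P2((20*np.sin(s),ys-50,75+20*np.cos(s))))),(0,0,255),1)
    return img
c=crop(Y);u=crop(load("u-35"))
cv2.imwrite("pics/ov3.png",np.vstack([np.hstack([c,draw(c,20),draw(c,-20)]),np.hstack([u,draw(u,0),crop(load("u-15"))])]))
E
```

```text
(no output)
```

View pics/ov3.png

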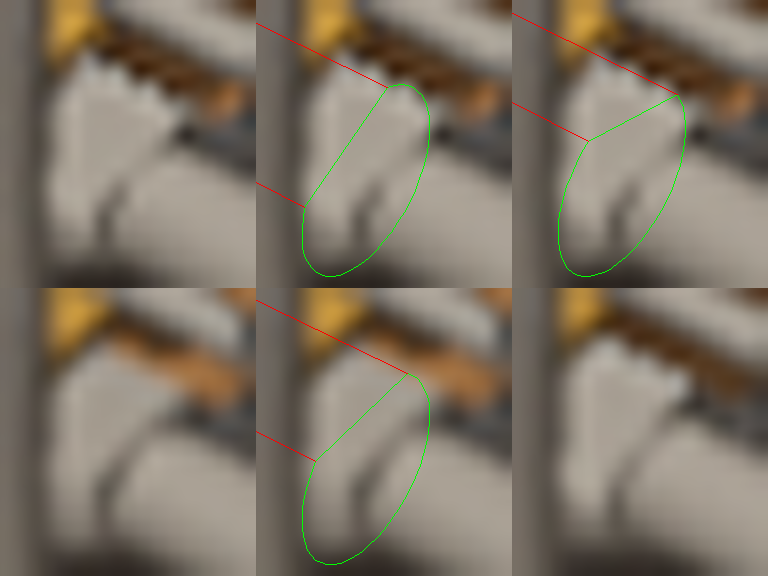

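From the overlay, the shaft appears rolled about 15–20° past flat-up. I'll regrip here and roll back in small steps, nudging the grip position by the measured force so that it doesn't push the shaft down.

```bash
cat >> h.py <<'E'
def step(t,off,n=1,gain=.00012):
    p,R=pose((0,-105,75),t); ctrl.move_l(p+off,vel=.02,ori=R)
    for _ in range(n):
        f=ctrl.current_contact_force(); d=gain*f; d=np.clip(d,-.0015,.0015)
        off=off+d; ctrl.move_l(p+off,vel=.02)
    return off
E
python3 - <<'E' 2>/dev/null
from h import *
from fe import meas
off=np.zeros(3)
ctrl.command_gripper(0.);print("closed",ctrl.current_t(),ctrl.current_contact_force())
off=step(-17,off,3);print(off*1000,ctrl.current_contact_force())
for t in(-22,-27,-32,-37):
    off=step(t,off,2); f=ctrl.current_contact_force()
    im=ctrl.read_camera("side");cv2.imwrite("pics/z%d.png"%t,im)
    m=meas(im[150:250,210:340]);print(t,round(ctrl.current_t(),2),f,off*1000,m[:2],yel(),flush=True)
np.save("off.npy",off)
a=[cv2.resize(cv2.imread("pics/z%d.png"%t)[178:206,268:302],(380,314),interpolation=cv2.INTER_CUBIC) for t in(-22,-27,-32,-37)]
cv2.imwrite("pics/zm.png",np.vstack([np.hstack(a[:2]),np.hstack(a[2:])]))
E
```

```text
closed 30.575 [0.67   4.8818 3.3143]
[-0.0615  0.9007  0.2323] [-0.3256 -1.0434  0.6022]
-22 32.38 [ 0.4832 -0.7826 -0.7143] [0.1785 0.574  0.1515] (array([ -0.893, 195.554]), array([  0. , 187. , 186.5, 186. , 186.5])) ((np.float64(288.01), np.float64(185.9), 185), (np.float64(275.78), np.float64(196.48), 2046))
-27 33.23 [-0.4963 -0.9074  1.4948] [0.3816 0.5774 0.1215] (array([ -0.744, 195.94 ]), array([  0. , 186.5, 186.5, 186. , 186. ])) ((np.float64(288.2), np.float64(186.01), 229), (np.float64(275.68), np.float64(196.58), 2015))
-32 34.08 [-0.7688 -0.7372  0.6925] [0.6462 0.6595 0.1295] (array([ -0.744, 195.94 ]), array([  0. , 187. , 186.5, 186. , 186.5])) ((np.float64(288.25), np.float64(186.08), 245), (np.float64(275.64), np.float64(196.65), 1989))
-37 34.92 [-0.6509 -1.6119 -1.1651] [0.729  0.5726 0.2253] (array([ -0.905, 195.548]), array([  0. , 187. , 186.5, 186. , 186.5])) ((np.float64(288.04), np.float64(185.89), 194), (np.float64(275.87), np.float64(196.37), 2075))
```

View pics/zm.png

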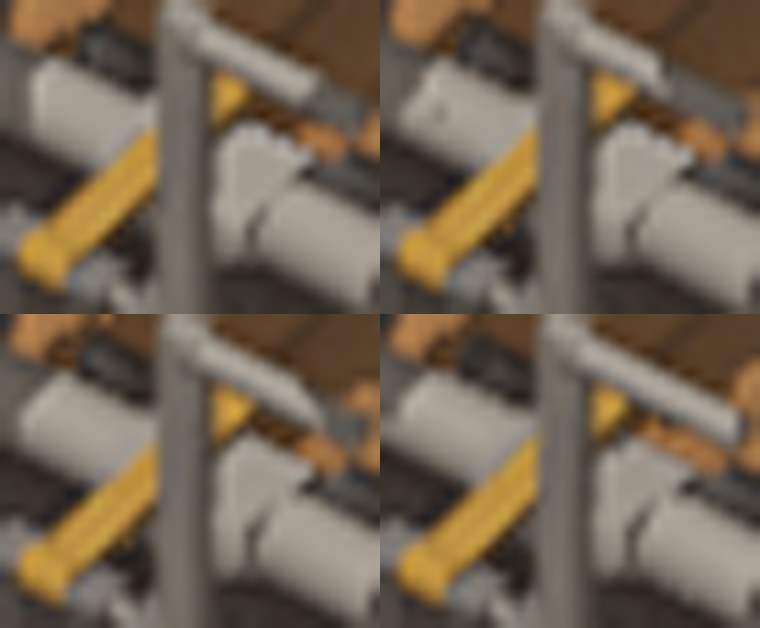

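Now it's clean: forces are about 1 N and the finger is lowest between -27 (196.58) and -32 (196.65). I'll set it at -30.

```bash
python3 - <<'E' 2>/dev/null
from h import *
off=np.load("off.npy")
for t in(-33,-30,-29):
    off=step(t,off,2)
    print(t,round(ctrl.current_t(),2),ctrl.current_contact_force(),[float(a) for q in yel() for a in q],flush=True)
off=step(-30,off,1); ctrl.sleep(.2);print(ctrl.current_t(),yel())
ctrl.command_gripper(.6);ctrl.sleep(.2)
print(yel("v0"))
p,R=pose((0,-105,75),-30,-1,.12);ctrl.move_l(p,vel=.2)
im=ctrl.read_camera("side");cv2.imwrite("pics/v1f.png",im)
im=im[150:250,210:340]
print(ctrl.current_t())
cv2.imwrite("pics/v1.png",cv2.resize(im[25:65,45:105],None,fx=12,fy=12,interpolation=cv2.INTER_CUBIC))
E
```

```text
-33 35.73 [-0.493  -0.7091 -1.1258] [288.09, 186.01, 209.0, 275.68, 196.59, 2003.0]
-30 36.52 [-1.1743 -1.7229 -0.2953] [288.21, 186.33, 285.0, 275.64, 196.67, 1964.0]
-29 37.33 [0.3265 1.1836 1.7577] [288.19, 186.32, 285.0, 275.63, 196.68, 1956.0]
38.075 ((np.float64(288.18), np.float64(186.35), 292), (np.float64(275.61), np.float64(196.71), 1965))
((np.float64(288.22), np.float64(186.31), 288), (np.float64(275.62), np.float64(196.71), 1951))
39.8
```

View pics/v1.png

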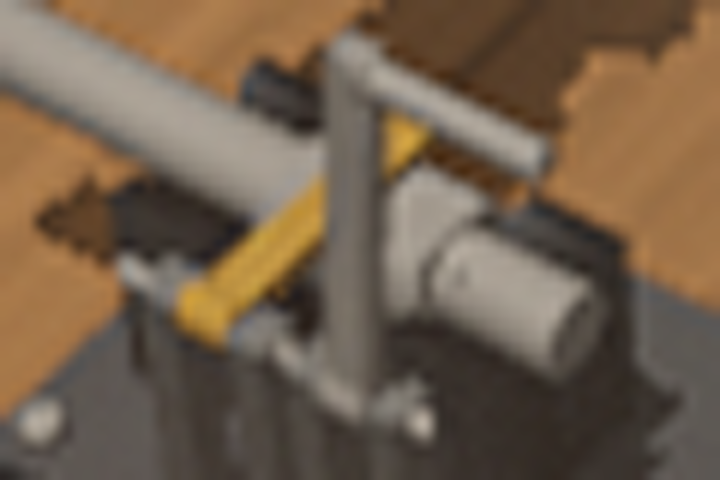

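The finger is at its lowest reading yet (tip row 186.35, centroid 196.71) and stays there after release. In the clear crop the finger lies on the flat. Next is the strap: I'll estimate its angle from the bar's end at crop (548,155) and its root at (350,45).

```bash
cat >> h.py <<'E'
def bar(th,y=86):
    return np.array([58-100*np.cos(th)+2*np.sin(th),y,91+100*np.sin(th)+2*np.cos(th)])
E
python3 - <<'E'
from h import *
for th in(1.3,1.4,1.5,1.6,1.7):
    print(th,proj("side",f2w(V,bar(th,97)/1000)),proj("side",f2w(V,bar(th,45)/1000)),proj("top",f2w(V,bar(th,97)/1000)),bar(th))
print("obs",(548.5/12-.5+255,155.5/12-.5+175),(350.5/12-.5+255,45.5/12-.5+175),"top obs",(142/12-.5+285,490/12-.5+165))
for th in(1.5,0): print(ctrl.ik(*pose(bar(th),0)), ctrl.ik(*pose(bar(th),0,-1,.08)))
E
```

```text
1.3 [302.1321 185.1574] [287.2561 178.0315] [300.9006 205.1187] [ 33.1772  86.     187.8908]
1.4 [299.9787 186.7005] [285.0538 179.5053] [297.7473 204.9668] [ 42.9742  86.     189.8849]
1.5 [297.7866 188.5527] [282.8208 181.2854] [294.5562 204.8773] [ 52.9213  86.     190.891 ]
1.6 [295.581  190.6971] [280.5828 183.356 ] [291.3665 204.8514] [ 62.9191  86.     190.899 ]
1.7 [293.3878 193.1125] [278.3662 185.6967] [288.2175 204.8895] [ 72.8678  86.     189.9088]
obs (300.2083333333333, 187.45833333333334) (283.7083333333333, 178.29166666666666) top obs (296.3333333333333, 205.33333333333334)
[-11.5808  20.8261  98.2511  -0.      60.9228  79.7204] [-11.5808  15.4648  91.8977  -0.      72.6375  79.7204]
[-22.1145  30.1966 102.0605  -0.      47.7429  69.1868] [-22.1145  23.2634  97.5614  -0.      59.1752  69.1868]
```

The strap angle is about 1.43 rad. I'll approach the bar from above.

```bash
python3 - <<'E' 2>/dev/null
from h import *
p,R=pose((0,-105,75),-30,-1,.22);ctrl.move_l(p,vel=.25)
ctrl.goto(*pose(bar(1.43),0,-1,.09))
print(ctrl.current_t(),ctrl.current_tool_pos())
print(ctrl.move_l(pose(bar(1.43),0)[0],vel=.12,contact_N=6),ctrl.current_t(),ctrl.current_contact_force())
shot("side","k0",(230,360,140,240),6)
E
```

```text
41.325 [ 0.4935 -0.0473  0.261 ]
False 42.225 [-0.4154  0.1815 -0.3922]
```

View pics/k0.png

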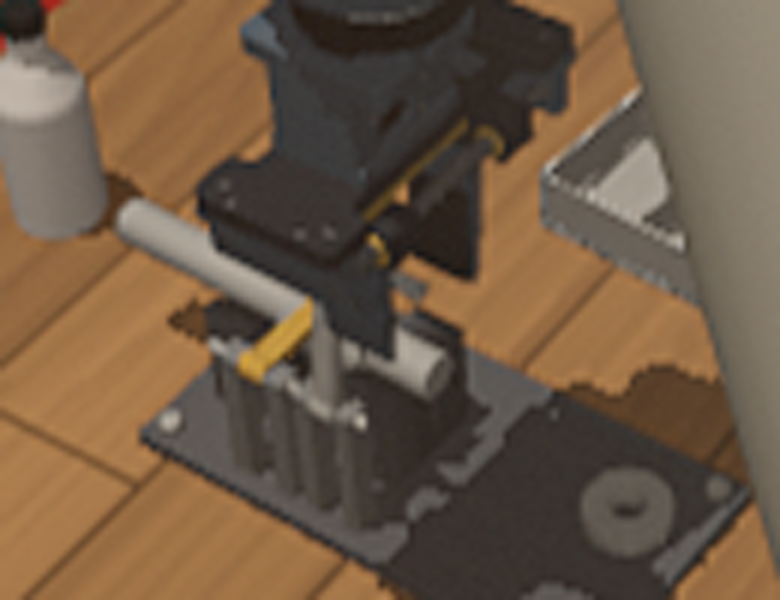

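The side view shows the fingers down either side of the bar, and the ring is untouched. I'll close and swing along the arc.

```bash
python3 - <<'E' 2>/dev/null
from h import *
ctrl.command_gripper(0.);w=ctrl.current_grip_width()*91
f=ctrl.current_contact_force();print(ctrl.current_t(),"width",w,f,flush=True)
if not 7<w<13: raise SystemExit
Rf,_=Fm(V);off=np.zeros(3)
for th in list(np.arange(1.33,.05,-.1)):
    p=pose(bar(th),0)[0]; ctrl.move_l(p+off,vel=.08)
    f=ctrl.current_contact_force()
    rad=Rf@((bar(th)-[58,86,91])/100); 
    off=off+np.clip(.0001*(f@rad),-.001,.001)*rad
    print(round(th,2),round(ctrl.current_t(),2),f,"rad",round(f@rad,1),off*1000,flush=True)
    if np.linalg.norm(f)>35: print("stop");break
np.save("off2.npy",off)
shot("side","k1",(230,360,140,240),6)
E
```

```text
43.0417 width 9.115178366128974 [ 0.1218  1.3552 -0.4914]
1.33 43.32 [-0.9031 -0.4052 -0.6216] rad -0.5 [ 0.0003  0.0112 -0.0501]
1.23 43.59 [-1.9189  0.0501 -0.5283] rad -0.5 [ 0.0006  0.0271 -0.0979]
1.13 43.87 [-2.2659 -0.2623 -1.7854] rad -1.5 [ 0.002   0.0885 -0.235 ]
1.03 44.14 [-1.865   1.9112 -5.1043] rad -5.4 [ 0.0081  0.3551 -0.6999]
0.93 44.42 [-3.2635  2.3303 -5.7157] rad -6.0 [ 0.0159  0.7019 -1.185 ]
0.83 44.69 [-4.6717  2.3988 -3.8746] rad -4.4 [ 0.0226  0.9939 -1.5174]
0.73 44.97 [-5.3504  2.5168 -3.4225] rad -4.1 [ 0.0294  1.2928 -1.796 ]
0.63 45.24 [-5.2412  2.195  -2.0252] rad -2.9 [ 0.0346  1.5219 -1.9702]
0.53 45.52 [-6.5171  2.896  -3.3622] rad -4.1 [ 0.0425  1.8715 -2.1846]
0.43 45.79 [-5.9464  1.2931 -2.5515] rad -2.2 [ 0.0469  2.0653 -2.2783]
0.33 46.07 [-7.249   1.2611 -3.3315] rad -2.2 [ 0.0515  2.2694 -2.3528]
0.23 46.34 [-7.6867 -1.1968 -2.074 ] rad 0.8 [ 0.0498  2.1904 -2.3326]
0.13 46.62 [-6.7059 -0.2018 -1.8667] rad 0.1 [ 0.0496  2.1833 -2.3315]
```

View pics/k1.png

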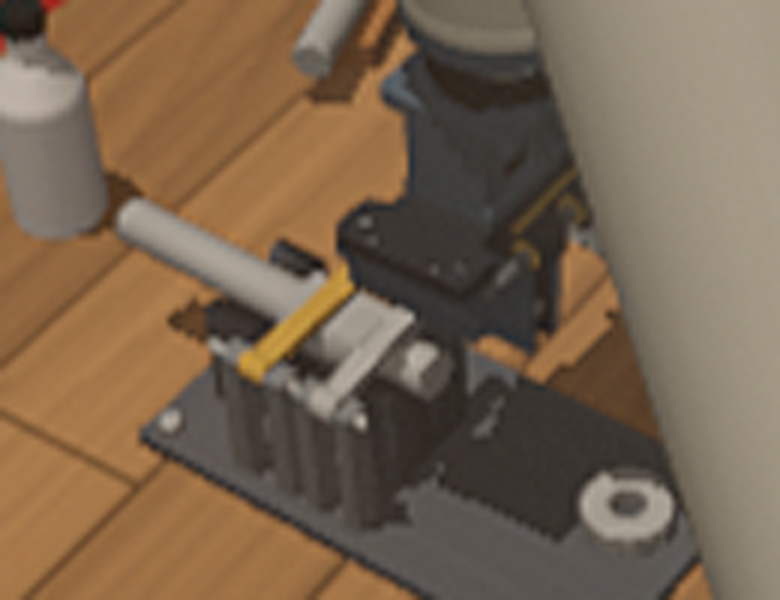

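The strap is nearly down. Next I'll press down with a contact stop.

```bash
python3 - <<'E' 2>/dev/null
from h import *
off=np.load("off2.npy")
r=ctrl.move_l(pose(bar(-.1),0)[0]+off,vel=.04,contact_N=14)
p=ctrl.current_tool_pos()
print(r,ctrl.current_t(),ctrl.current_contact_force(),p,(p-off-pose(bar(0),0)[0])*1000)
ctrl.sleep(.2);print(ctrl.current_contact_force())
ctrl.command_gripper(.25);print(ctrl.current_t(),ctrl.current_contact_force())
ctrl.move_l(ctrl.current_tool_pos()+[0,0,.16],vel=.2)
shot("side","k2",(230,360,140,240),6); cv2.imwrite("pics/k2f.png",ctrl.read_camera("side")); shot("top","k2t",(270,350,130,255),4.8)
print(ctrl.current_t())
E
```

```text
True 47.125 [-0.3769 -0.5337  8.4161] [ 0.4903 -0.1327  0.0682] [-0.4059  0.1356 -3.4505]
[-0.9245 -0.0231  4.7364]
47.75 [ 0.3407 -0.3112 -0.1264]
48.85
```

View pics/k2.png

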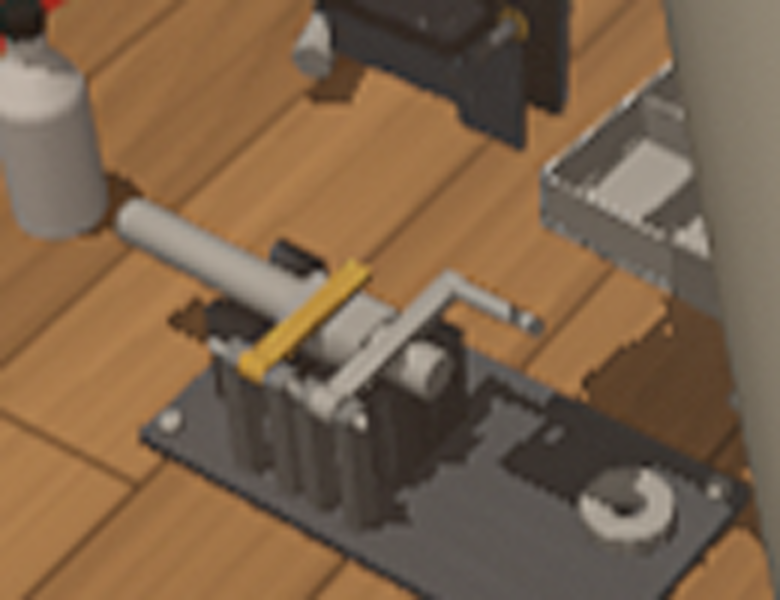

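```bash
python3 - <<'E'
from h import *
for th in(0,.05,.1,.2):
    print(th,proj("side",f2w(V,bar(th,97)/1000)),proj("side",f2w(V,bar(th,45)/1000)),"hinge",proj("side",f2w(V,np.array([58,45,91])/1000)))
im=cv2.imread("pics/k2f.png")
for n,a in(("k0",None),):
    pass
cv2.imwrite("pics/k3.png",cv2.resize(im[178:213,265:325],None,fx=13,fy=13,interpolation=cv2.INTER_CUBIC))
E
```

```text
0 [318.4211 193.3412] [304.5379 186.6847] hinge [284.4973 206.9192]
0.05 [318.3435 192.2156] [304.4222 185.5586] hinge [284.4973 206.9192]
0.1 [318.2181 191.1363] [304.2578 184.4774] hinge [284.4973 206.9192]
0.2 [317.8233 189.128 ] [303.783  182.4609] hinge [284.4973 206.9192]
```

View pics/k3.png

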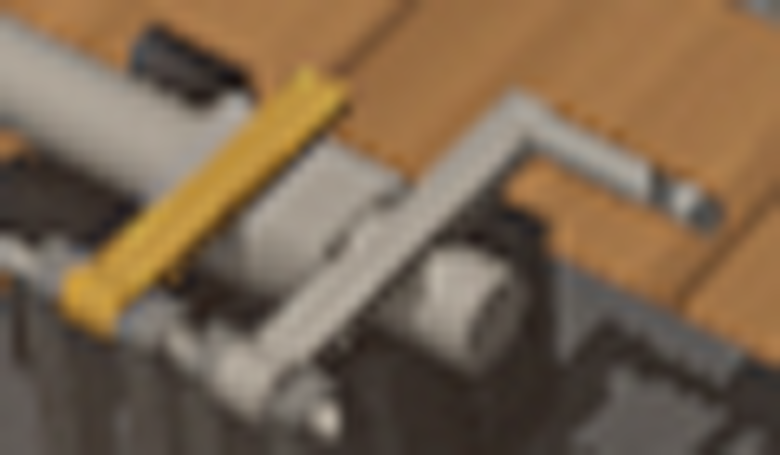

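View pics/k2t.png

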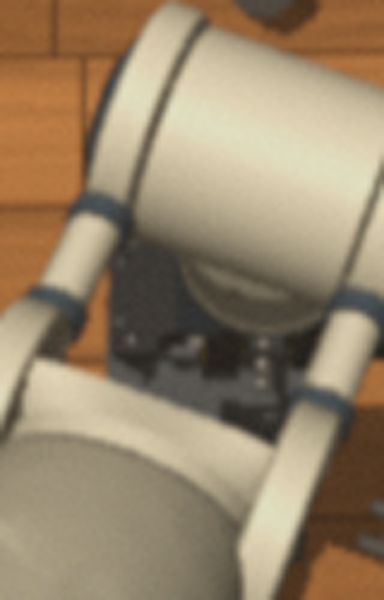

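The bar's end is at (319.3,194.0), against predictions of (318.4,193.3) for 0 rad and 192.2 for 0.05 rad, and the press met the stop. The finger's slope is about -0.90 (flush model -0.95, on-round -1.07). The shaft lies in both blocks, the ring is in place, and the gripper is clear. Handing in.

```bash
python3 - <<'E'
from h import *
ctrl.sleep(.2);print(ctrl.current_t(),ctrl.current_contact_force(),ctrl.current_dq());ctrl.sign_off()
E
```

```text
49.05 [-0.7915 -0.3439  0.333 ] [ 0.0766 -0.1889 -0.1473  0.0728  0.0693  0.2846]
the job is handed in; nothing more can be done
```

I rolled the shaft by its free end until the brass finger lay flush on the flat, let go, swung the strap down by its side bar and backed off. I handed in at 49 s of the 67 s allowed; no verdict is reported.

**Rolling:** It took four grips. In the third, the shaft slipped and I pushed on it with about 15–20 N, which spoilt the finger readings for a while. I regripped with force-guided steps at about 1–2 N and found the flat again. The finger then read its lowest of the whole run, and that did not change on release.

**Last checks:**
- **Strap:** the press stopped on a 14 N change in force. In the final side image the bar's end is within about 1 px of where it should be fully down. The gripper stopped about 6 mm lower than the nominal fully-down height; I put this down to the bar slipping in the pads and did not check it separately.
- **Finger:** its slope in the image, about -0.90, fits flush (-0.95) better than on the round (-1.07). This is a coarse reading.
- **Shaft and surroundings:** the shaft looks seated in both blocks and the bearing ring is where it was. I kept well away from the collet but did not look at it again. The arm hid the fixture from the top camera at the end, so these checks rest on the side camera alone.

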